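# Clear the stand and put the paint caddy back

## Robot

A 6-joint arm with a two-finger parallel gripper is mounted at the origin on the work surface; the furniture and walls round the work are solid. World frame = base frame: x ahead of the robot, y to its left, z up, the work surface at z = 0. Lengths are in m, angles in rad, forces in N, time in s.
With the tool pointing down it reaches from about 0.3 to 0.875 m from the base axis. Payload 4.2 kg.
Tool frame: the origin (TCP) lies on the centre line of the jaws, within the pads' length; the fingertips stand 11 mm ahead of it and the grasp point (between the pads) lies 8 mm behind it; z points along the fingers, y is the line along which they close (so a half turn about z gives the same grasp; the last joint's range is limited). The gripper opens to 85 mm and grips with 20 to 120 N. Pads are 22 mm wide; open, the fingers measure 114 mm over their backs; the gripper's body (76 mm by 85 mm) begins 54 mm behind the grasp point. The pads swing forward as they close: fully open they stand 13 mm farther back than shut.
Start: joints at [-1.195, 0.32, 1.565, -0, 1.257, -0.02], TCP at [0.222, -0.531, 0.242] pointing down, gripper open.
Joint ranges: [-3.11, 3.11], [-0.84, 2.01], [0.21, 2.61], [-1.34, 4.49], [0.05, 2.63], [-2.56, 2.56]. Speed limits (rad/s): [2.57, 2.57, 3.14, 3.14, 3.14, 3.14].

## Interface

Orientations are given as a unit quaternion [w, x, y, z].
In Python, from workcell import sense, camera, camera_model, finish_job gives the robot as it stands.
- The arm moves only by the shell command python3 -m creep 'ROWS' [FORCE]. ROWS is a JSON object of lists of equal length, an entry for each row: "xyz": the shift along the tool's x, y, z in units of 5 cm (1.0 is 5 cm), a list of three; "angular": the turn, a rotation vector about the tool's x, y, z in units of 180 degrees (1.0 is 180 degrees), a list of three; "fingers": the opening, from -1 (shut) to 1 (fully open). A call has exactly 10 rows; each row shifts and turns the commanded pose from where the row before left it, along the tool's axes as they then stand; what a row does not reach is not made up. A row lasts 1/10 s, in which the tool goes at most 50 mm and 8.59 degrees, less where a joint would pass 70% of its speed; a pose out of reach is approached as far as the arm can. A call with a number of a shift or a turn outside -1 to 1 is refused whole. A call with a gripper value outside its range is refused whole. The fingers move at their own pace and stop on an object; FORCE is the grip in N (left out, the last holds). Time passes only in rows, so rows that do not move let the fingers close, or fill a call up. It gives the time, the measured TCP pose, the force, the opening and the grip force at its end, in the units of the state.
- sense(): the state, without advancing time (a new reading comes with each control period).
- camera(name): name is "scene" or "top"; returns (picture, depth): 480x640x3 uint8, red, green, blue; 480x640 float32, m along the optical axis (not along the pixel's ray), 0 where there is no reading.
- camera_model(name): a dict with "mtx" (3x3 intrinsics, pixels), "dist" ([k1, k2, p1, p2, k3] as OpenCV has them; the pictures are not rectified), "position" and "rotation" of the camera in the world. Camera axes: x right, y up, looking along -z (the intrinsics and any distortion apply to the point x, -y, -z); pixel columns grow to the right and rows downward; lengths in m; the calibration is good to about 2 mm. A picture is of the moment at which its call begins. camera_model takes no time and is no camera call.
- finish_job(): hands the job in; it is judged then, once.
The state is a dict: "time": time; "joint_positions": joint angles; "qvel": joint speeds; "tau": joint torques, N m; "tool_pos": TCP position; "ee_rot": TCP orientation; "ft_force": force on the tool from outside, world axes, zero at the start; "wrist_torque": the same for the moment, N m; "width": finger opening in m; "gripper_force": force on a finger pad.
Only numpy, scipy, OpenCV 4.12 (cv2) and the standard library are available. Lean on these libraries where they do the work, as an engineer would, in place of code of your own. Each camera call takes 0.05 s, during which the arm holds its last target. There are 200 camera calls.

## Task

The wooden paint caddy belongs on its low dark wooden stand, but a computer mouse and a roll of masking tape have been left there. First move the mouse and the tape roll onto the grey desk mat and set them down flat without dropping them; only then lift the caddy by its handle, carry it level so that the bottle and the paint pot in it stay standing, and set it down without a drop inside the rim of the stand. Leave the pen pot, the glass and the two paint pots on the desk where they stand.

Things in the scene. Friction and masses are not known exactly. Their poses are not given: they have to be found in the camera images.
- stand: low dark wooden stand fixed to the desk, an open tray 212 x 148 mm outside (long side along its x). Floor 6 mm thick, rim 8 mm wide and 14 mm high above the desk; inside 196 x 132 mm. Origin: centre of its underside on the desk, z up
- stand_in (a point): centre of the stand's inner floor (6 mm above the desk), axes as the stand
- mat: grey fabric desk mat, flat, 216 x 160 x 4 mm (long side along its x), fixed. Origin: centre of its underside, z up
- caddy: open pine caddy 180 x 116 mm (long side along its x), loose, about 0.4 kg loaded; side walls 45 mm high and 8 mm thick, inner floor 6 mm up, a 6 mm cross wall 39 mm high in the middle. A bar handle runs along its x between two end uprights (36 mm wide, 130 mm high, at x = +-86 mm). Either way round is the same. Origin: centre of its underside, z up
- caddy_grip (a point): middle of the caddy's bar handle, 112 mm above its underside; the bar is 14 mm wide (along the caddy's y), 20 mm high, 164 mm long free between the uprights (along x), axes as the caddy
- ink_bottle: round dark bottle 29 mm across, 70 mm high, standing loose in one half of the caddy. Origin: centre of its underside, z up its axis
- caddy_pot: screw-lid paint pot with a black lid, 33 mm across, 49 mm high, standing loose in the other half of the caddy. Origin: centre of its underside, z up its axis
- mouse: black computer mouse 120 mm long (its x), 55 mm wide (its y), 43 mm high, lying on the stand across its length, 0.1 kg. Origin: centre of its underside, z up
- tape: roll of masking tape lying flat on the stand beside the mouse: 93 mm outer and about 58 mm inner diameter, so a wall about 17 mm thick, 25 mm high, 0.07 kg. Origin: centre of its underside, z up its axis
- parts_organiser: drawer cabinet, fixed, 170 x 360 x 190 mm high, standing at the left edge of the work with its drawers facing the work; keep the gripper clear of it and of the wall behind the desk. Origin: centre of its underside, drawers face its -x, long side along its y
- pen_pot: tin can with pens, 67 mm across, 142 mm high with the pens; to be left alone. Origin: centre of its underside
- glass: glass tumbler 64 mm across, 85 mm high; to be left alone. Origin: centre of its underside
- pot_a: paint pot 30 mm across, 46 mm high standing on the desk; to be left alone. Origin: centre of its underside
- pot_b: paint pot 33 mm across, 46 mm high standing on the desk; to be left alone. Origin: centre of its underside
Mind the look-alikes: they are no part of the job. Of the things shaped like the caddy, the pine one is meant.

How it is judged:
On the way, in this order (a step that is already met when the one before it is completed fails the run):
1. the mouse and the tape roll lie flat on the mat, and the caddy still stands where it was (x of mouse in the frame of mat between -0.108 and 0.108 m and y of mouse in the frame of mat between -0.08 and 0.08 m and z of each of mouse, tape in the frame of mat below 0.009 m and angle between each of mouse, tape's own z axis and vertical below 0.2 rad and x of tape in the frame of mat between -0.108 and 0.108 m and y of tape in the frame of mat between -0.08 and 0.08 m and distance of caddy from where it was at the start of the episode below 0.03 m), for 0.2 s.
2. the caddy is lifted off the desk, level (height (world z) of caddy above 0.02 m and angle between caddy's own z axis and vertical below 0.26 rad), for 0.2 s.
At the end, for the whole second after the job is handed in: Caddy flat on the stand floor inside the rim (within 14 mm of centre, 3 mm of floor, 0.03 rad); bottle and pot upright in it (0.15 rad); mouse and tape flat (0.2 rad, 5 mm), centres over the mat; all at rest; the four bystanders upright (0.1 rad) within 20 mm of their places (x of mouse in the frame of mat between -0.108 and 0.108 m and y of mouse in the frame of mat between -0.08 and 0.08 m and z of each of mouse, tape in the frame of mat below 0.009 m and angle between each of mouse, tape's own z axis and vertical below 0.2 rad and x of tape in the frame of mat between -0.108 and 0.108 m and y of tape in the frame of mat between -0.08 and 0.08 m and x of caddy in the frame of stand_in between -0.014 and 0.014 m and y of caddy in the frame of stand_in between -0.014 and 0.014 m and z of caddy in the frame of stand_in below 0.003 m and angle between caddy's own z axis and vertical below 0.03 rad and x of ink_bottle in the frame of caddy between -0.082 and 0.082 m and y of ink_bottle in the frame of caddy between -0.052 and 0.052 m and z of each of ink_bottle, caddy_pot in the frame of caddy below 0.012 m and angle between each of ink_bottle, caddy_pot's own z axis and vertical below 0.15 rad and x of caddy_pot in the frame of caddy between -0.082 and 0.082 m and y of caddy_pot in the frame of caddy between -0.052 and 0.052 m and linear speed of each of mouse, tape, caddy, ink_bottle, caddy_pot below 0.02 m/s and distance of each of pen_pot, glass, pot_a, pot_b from where it was at the start of the episode below 0.02 m and angle between each of pen_pot, glass, pot_a, pot_b's own z axis and vertical below 0.1 rad); the robot touches nothing.
It fails at once if the caddy tips more than 0.35 rad (20 degrees) (angle between caddy's own z axis and vertical above 0.35 rad).
It fails at once if the bottle or the pot in the caddy falls over (0.6 rad) (angle between any of ink_bottle, caddy_pot's own z axis and vertical above 0.6 rad).
It fails at once if a bystander (pen pot, glass, paint pots on the desk) is pushed more than 30 mm or tipped more than 0.4 rad (distance of any of pen_pot, glass, pot_a, pot_b from where it was at the start of the episode above 0.03 m or angle between any of pen_pot, glass, pot_a, pot_b's own z axis and vertical above 0.4 rad).
It fails at once if the mouse, the tape or the caddy is dropped (falls free faster than 0.8 m/s, about 33 mm) ((contact force between mouse and the arm below 0.01 N and contact force between mouse and the fingers below 0.01 N and linear speed of mouse above 0.8 m/s) or (contact force between tape and the arm below 0.01 N and contact force between tape and the fingers below 0.01 N and linear speed of tape above 0.8 m/s) or (contact force between caddy and the arm below 0.01 N and contact force between caddy and the fingers below 0.01 N and linear speed of caddy above 0.8 m/s)).
It also fails if it takes over 72 s, if anything falls off the work surface, if the arm or the gripper's body presses on something with over 40 N, if the wrist force passes 120 N, or if a joint passes its speed limit or range.

## Working session

There is one attempt and no reset: what is moved stays moved. The work goes in short steps, Python scripts to look and compute and a shell command to move; the robot and the scene stay as the last step left them, time stands still between calls to the robot, and variables do not carry over. Pictures are saved under pics/ and viewed, at most 10 in all, crops included, and the job is handed in when it is done.

```bash
mkdir -p pics; ls
cat > h.py <<'E'
import numpy as np,cv2
from workcell import sense,camera,camera_model
def shot(n,f=None):
    p,d=camera(n)
    np.savez(f'{n}.npz',p=p,d=d)
    if f: cv2.imwrite(f'pics/{f}.png',p[:,:,::-1])
    return p,d
E
python3 - <<'E'
from h import *
for n in('scene','top'):
    shot(n,n+'0'); m=camera_model(n); print({k:np.round(v,4).tolist() for k,v in m.items() if not isinstance(v,str)})
s=sense();print(s)
E
```

```text
pics
{'mtx': [[520.1655, 0.0, 320.3964], [0.0, 520.1655, 242.3217], [0.0, 0.0, 1.0]], 'dist': [-0.1071, 0.0, 0.0, 0.0, 0.0], 'position': [-0.1427, 0.3403, 0.7812], 'rotation': [-0.4128, -0.1779, 0.3559, 0.8193]}
{'mtx': [[459.8451, 0.0, 317.9216], [0.0, 459.8451, 233.1482], [0.0, 0.0, 1.0]], 'dist': [0.0031, 0.0, 0.0, 0.0, 0.0], 'position': [0.2927, -0.1225, 1.049], 'rotation': [0.71, 0.0549, -0.0647, -0.6991]}
{'time': 0.1, 'joint_positions': array([-1.19499851e+00,  3.20208120e-01,  1.56553220e+00, -1.06169920e-05,
        1.25734306e+00, -2.00320466e-02]), 'qvel': array([ 1.97379080e-03, -5.38851470e-05, -5.68814070e-04, -4.97080920e-04,
        7.57803164e-04,  1.80040158e-04]), 'tau': array([-1.97637506e-03, -4.16409767e+01, -2.34705162e+01, -1.19444661e-05,
        4.91412255e-03, -3.19675303e-05]), 'tool_pos': array([ 0.22154553, -0.53019146,  0.24158734]), 'ee_rot': array([-7.32708301e-04,  9.80478091e-01,  1.96626948e-01, -1.36858162e-04]), 'ft_force': array([ 1.49449682, -0.52049703, -0.47631739]), 'wrist_torque': array([-0.01365594, -0.01388968,  0.01735644]), 'gripper_force': 0.0, 'width': 0.08522509426005812}
```

View pics/scene0.png

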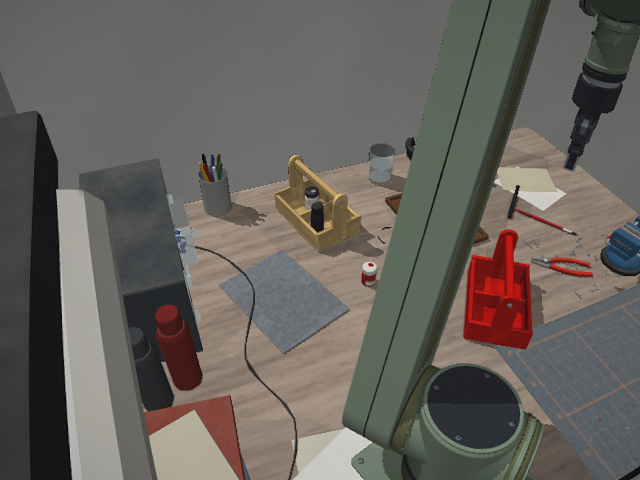

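View pics/top0.png

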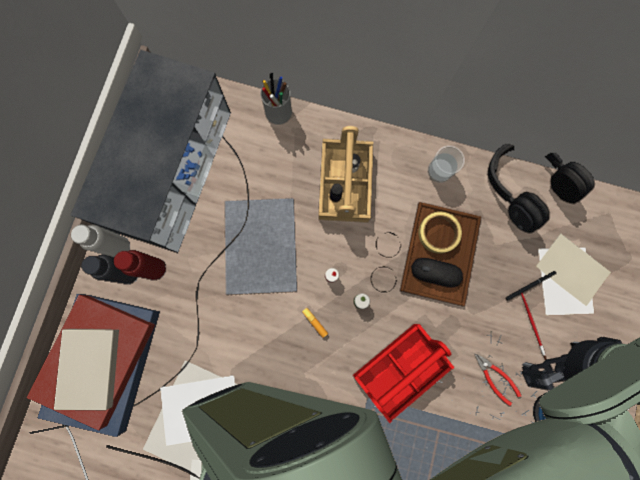

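The top view shows the pine caddy at (347,175), with a red look-alike at (405,370). The pine one fits the description. The grey fabric mat is at (262,247); the gridded blue cutting mat at (430,435) is not the one meant. The stand is at (441,253), with the mouse at (437,272) and the tape at (440,232) on it. The bystanders are the pen pot (277,100), glass (446,163), and pots (332,275) and (362,301). In the scene view the arm hides the stand.

```bash
cat >> h.py <<'E'
from scipy.spatial.transform import Rotation as R
def cam(n):
    m=camera_model(n); K=np.array(m['mtx']);D=np.array(m['dist']);q=np.array(m['rotation'],float)
    A=R.from_quat(q[[1,2,3,0]]).as_matrix() if q.size==4 else q
    return K,D,np.array(m['position']),A
def rays(n,uv):
    K,D,t,A=cam(n); x=cv2.undistortPoints(np.array(uv,float).reshape(-1,1,2),K,D).reshape(-1,2)
    return t,np.c_[x[:,0],-x[:,1],-np.ones(len(x))]@A.T
def plane(n,uv,z):
    t,r=rays(n,uv); return t+r*((z-t[2])/r[:,2])[:,None]
def cloud(n,d):
    v,u=np.mgrid[:480,:640]; t,r=rays(n,np.c_[u.ravel(),v.ravel()])
    return (t+r*d.reshape(-1,1)).reshape(480,640,3)
def rect(P):
    c,s,a=cv2.minAreaRect(np.array(P[:,:2]*1000,np.float32)); return np.round(c,1),np.round(s,1),round(a,1)
def big(m):
    n,l,s,c=cv2.connectedComponentsWithStats(m.astype(np.uint8)); return l==1+np.argmax(s[1:,4])
E
python3 - <<'E'
from h import *
z=np.load('top.npz');p,d=z['p'],z['d'];W=cloud('top',d)
hsv=cv2.cvtColor(p,cv2.COLOR_RGB2HSV);H,S,V=[hsv[:,:,i] for i in range(3)]
def roi(x0,y0,x1,y1):
    m=np.zeros((480,640),bool);m[y0:y1,x0:x1]=1;return m
def rep(name,m,hz):
    m=big(m); c=max(cv2.findContours(m.astype(np.uint8),0,1)[0],key=len)[:,0]
    print(name,m.sum(),'z pct',np.round(np.percentile(W[m][:,2],[2,25,50,75,98])*1000),'rect@%g'%hz,*rect(plane('top',c,hz)), 'cloud',*rect(W[m]))
print('desk',np.median(W[300:320,240:290,2]))
rep('mat',roi(205,180,312,310)&(S<55)&(V>50)&(V<150)&(W[:,:,2]<.012),.004)
z=W[:,:,2]
st=roi(385,190,495,315)
rep('stand',st&(V<130)&(S>90)&(z<.03)|st&(z>.008)&(z<.06),.014)
rep('mouse',st&(V<60)&(S<90)&(z>.015),.02)
rep('tape',st&(z>.024)&(V>110),.031)
ca=roi(305,120,388,228)
rep('cad walls',ca&(z>.036)&(z<.054),.045)
rep('cad any',ca&(z>.03),.045)
rep('bar',ca&(z>.1)&(z<.128),.122)
rep('upr',ca&(z>.124),.13)
for nm,r in dict(pen=roi(255,60,300,130),glass=roi(420,138,472,190),pa=roi(320,262,342,290),pb=roi(350,288,374,315),bottle=roi(328,180,345,205),cpot=roi(348,150,364,172)).items():
    m=r&(z>.03); print(nm,m.sum(),np.round(np.median(W[m],0),3),np.round(W[m][:,2].max(),3))
# crop
s=np.hstack([cv2.resize(p[115:235,305:405],(400,480),interpolation=2),cv2.resize(p[195:315,390:490],(400,480),interpolation=2)])
cv2.imwrite('pics/crop1.png',s[:,:,::-1])
# scene caddy bar
z=np.load('scene.npz');W=cloud('scene',z['d']);zz=W[:,:,2];m=np.zeros_like(zz,bool);m[145:255,270:365]=1
m&=(zz>.1)&(zz<.127);print('scene bar',*rect(W[m]),np.percentile(zz[m],[5,95]))
E
```

```text
desk 0.0011588185993469668
mat 6621 z pct [1. 4. 5. 7. 9.] rect@0.004 [464.7  -1.5] [264.7 163.4] 3.3 cloud [465.1  -1.3] [265.2 163.6] 3.3
stand 6002 z pct [ 4.  8. 11. 24. 49.] rect@0.014 [ 428.9 -415.4] [150.2 212.9] 77.3 cloud [ 430.6 -418.6] [154.3 216.6] 77.3
mouse 1029 z pct [20. 31. 39. 46. 52.] rect@0.02 [ 384.9 -403.9] [115.2  51.8] 76.8 cloud [ 362.2 -286.4] [ 75. 348.] 10.8
tape 449 z pct [27. 31. 32. 33. 35.] rect@0.031 [ 475.1 -411.3] [91.2 90.8] 44.5 cloud [ 407.7 -279.9] [ 90.3 385. ] 27.1
cad walls 1013 z pct [37. 44. 47. 49. 53.] rect@0.045 [ 590.7 -195.4] [115.9 184.3] 87.8 cloud [ 590.5 -195.4] [116.4 180.5] 88.0
cad any 2135 z pct [ 32.  46.  52. 121. 130.] rect@0.045 [ 607.3 -196.3] [117.3 219.2] 87.1 cloud [ 485.5 -190.6] [117.3 391.7] 87.2
bar 660 z pct [106. 121. 123. 124. 127.] rect@0.122 [ 588.9 -194.6] [ 34.3 185.1] 88.2 cloud [ 590.1 -194.8] [ 35.1 182.8] 87.7
upr 63 z pct [124. 126. 128. 131. 133.] rect@0.13 [ 503.4 -191.3] [18.6 24.6] 28.0 cloud [ 504.4 -191.9] [18.8 24.3] 29.9
pen 1960 [ 0.798 -0.038  0.088] 1.049
glass 891 [ 0.628 -0.421  0.055] 1.049
pa 146 [ 0.372 -0.165  0.047] 0.052
pb 187 [ 0.317 -0.23   0.047] 1.049
bottle 234 [ 0.552 -0.175  0.076] 1.049
cpot 203 [ 0.621 -0.209  0.059] 0.127
scene bar [ 642.8 -197.7] [ 37.5 287.8] 87.6 [0.10372991 0.12399632]
```

View pics/crop1.png

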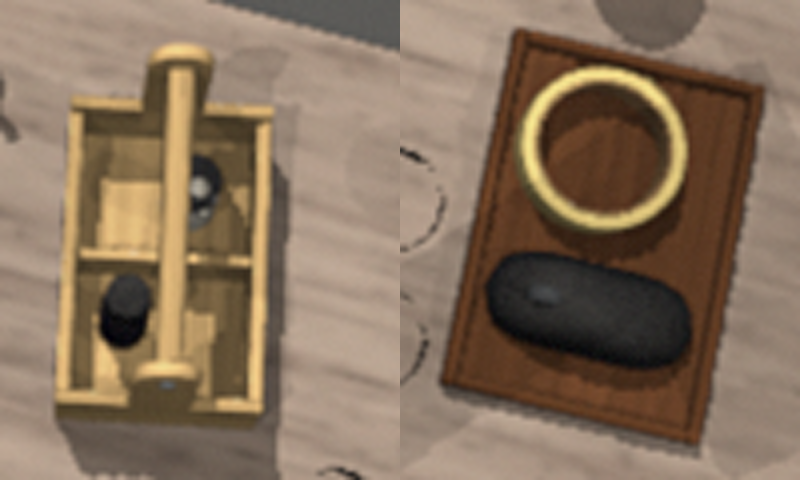

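The crop confirms the pine caddy, with its bar handle, the dark bottle in the lower-left half and the black-lidded pot in the upper-right half. It also shows the stand with the tape above and the mouse below. Next I'll pin down the mat and write a move-distance helper.

```bash
cat >> h.py <<'E'
def todo(x,y,z,hy):
    s=sense(); q=np.array(s['ee_rot']); A=R.from_quat(q[[1,2,3,0]]).as_matrix()
    d=A.T@(np.array([x,y,z])-s['tool_pos'])/.05
    h=np.degrees(np.arctan2(A[1,1],A[0,1])); t=-((hy-h+180)%360-180)
    print('t',s['time'],'pos',np.round(s['tool_pos'],4),'hy',round(h,1),'| shift',np.round(d,3),'turn z',round(t/180,4),'| w',round(s['width'],4),'F',np.round(s['ft_force'],1),'j',np.round(s['joint_positions'],2))
E
python3 - <<'E'
from h import *
for n,box in(('top',(205,180,312,310)),('scene',(205,240,365,365))):
    p=np.load(n+'.npz')['p'];hsv=cv2.cvtColor(p,cv2.COLOR_RGB2HSV)
    x0,y0,x1,y1=box;m=np.zeros((480,640),np.uint8);m[y0:y1,x0:x1]=((hsv[:,:,1]<55)&(hsv[:,:,2]>50)&(hsv[:,:,2]<150))[y0:y1,x0:x1]
    if n=='top':print(p[250,270],hsv[250,270],hsv[230,320])
    m=cv2.morphologyEx(m,cv2.MORPH_OPEN,np.ones((9,9)));m=big(m)
    c=max(cv2.findContours(m.astype(np.uint8),0,1)[0],key=len)[:,0];print(n,*rect(plane(n,c,.004)))
    P=rect(plane(n,c,.0))
# bar midline: two views; uprights tops
z=np.load('top.npz');W=cloud('top',z['d'])
hsv=cv2.cvtColor(z['p'],cv2.COLOR_RGB2HSV)
m=np.zeros((480,640),bool);m[145:182,330:370]=1;m&=(W[:,:,2]>.112)&(W[:,:,2]<.13);Q=W[m];f=np.polyfit(Q[:,0],Q[:,1],1);print('bar line yaw',np.degrees(np.arctan(f[0])),'y@.59',np.polyval(f,.59),'x',Q[:,0].min(),Q[:,0].max(),'z',np.median(Q[:,2]),'wid',len(Q))
z=np.load('scene.npz');W=cloud('scene',z['d']);m=np.zeros((480,640),bool);m[150:215,288:350]=1;m&=(W[:,:,2]>.105)&(W[:,:,2]<.126)&(W[:,:,0]<.67)&(W[:,:,0]>.52);Q=W[m];f=np.polyfit(Q[:,0],Q[:,1],1);print('scene',np.degrees(np.arctan(f[0])),np.polyval(f,.59),np.percentile(Q[:,2],[50,90,98]),len(Q))
todo(.4667,-.448,.15,-102.7)
E
```

```text
[118 121 125] [107  14 125] [ 13  54 179]
top [441.4  -3.9] [217.4 160.6] 3.3
scene [443.2  -2.2] [228.4 179.7] 3.5
bar line yaw -2.2755924104058205 y@.59 -0.19518117370774818 x 0.5616631666688655 0.6416791873371086 z 0.1229951685857309 wid 249
scene -2.1393815493190904 -0.19218322104869334 [0.12009573 0.12283398 0.12365669] 463
t 0.1 pos [ 0.2215 -0.5302  0.2416] hy -67.3 | shift [5.158 0.377 1.831] turn z 0.1966 | w 0.0852 F [ 1.5 -0.5 -0.5] j [-1.19  0.32  1.57 -0.    1.26 -0.02]
```

```bash
python3 -m creep '{"xyz":[[0.86,0.063,0.2],[0.86,0.063,0.2],[0.86,0.063,0.2],[0.86,0.063,0.2],[0.86,0.063,0.2],[0.86,0.063,0.2],[0,0,0],[0,0,0],[0,0,0],[0,0,0]],"angular":[[0,0,0],[0,0,0],[0,0,0],[0,0,0],[0,0,0],[0,0,0],[0,0,0.047],[0,0,0.047],[0,0,0.047],[0,0,0.047]],"fingers":[0.06,0.06,0.06,0.06,0.06,0.06,0.06,0.06,0.06,0.06]}' 40
python3 - <<'E'
from h import *
todo(.4667,-.448,.08,-102.7)
shot('scene','scene1')
E
```

```text
time: 1.1
tool_pos: [0.467, -0.4481, 0.1816]
ee_rot: [-0.0, 0.995, -0.1, -0.001]
ft_force: [-0.2, -0.1, 0.4]
width: 0.0456
gripper_force: 0.0
t 1.1 pos [ 0.467  -0.4481  0.1816] hy -101.5 | shift [-0.005 -0.     2.032] turn z 0.0067 | w 0.0456 F [-0.2 -0.1  0.4] j [-0.78  0.47  1.48 -0.    1.19  0.99]
```

View pics/scene1.png

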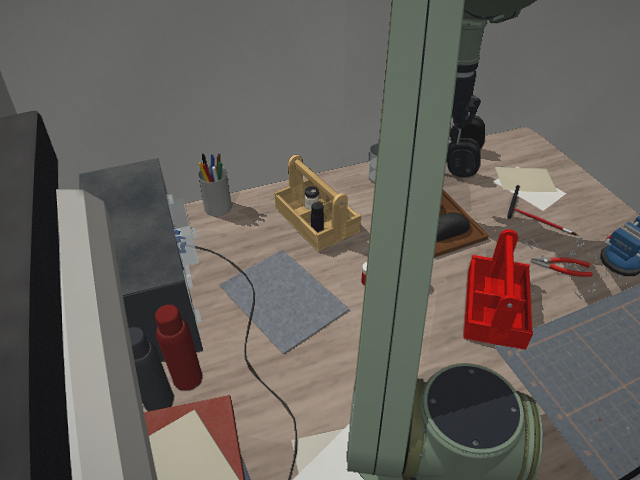

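The moved arm uncovers part of the stand with the mouse at (455,226); the tape is still hidden. Descending over the tape wall.

```bash
python3 -m creep '{"xyz":[[0,0,0.5],[0,0,0.5],[0,0,0.5],[0,0,0.5],[0,0,0.4],[0,0,0.3],[0,0,0.2],[0,0,0.15],[0,0,0.1],[0,0,0.08]],"angular":[[0,0,0.0067],[0,0,0],[0,0,0],[0,0,0],[0,0,0],[0,0,0],[0,0,0],[0,0,0],[0,0,0],[0,0,0]],"fingers":[0.06,0.06,0.06,0.06,0.06,0.06,0.06,0.06,0.06,0.06]}' 40
python3 -m creep '{"xyz":[[0,0,0],[0,0,0],[0,0,0],[0,0,0],[0,0,0],[0,0,0],[0,0,0],[0,0,0],[0,0,0],[0,0,0]],"angular":[[0,0,0],[0,0,0],[0,0,0],[0,0,0],[0,0,0],[0,0,0],[0,0,0],[0,0,0],[0,0,0],[0,0,0]],"fingers":[-0.7,-0.7,-0.7,-0.7,-0.7,-0.7,-0.7,-0.7,-0.7,-0.7]}' 40
python3 - <<'E'
from h import *
todo(.4667,-.448,.02,-102.7)
W=cloud('scene',np.load('scene.npz')['d']);m=W[205:250,435:475];print('scene mouse top',np.percentile(m[...,2],[90,98,99.5]))
E
```

```text
time: 2.15
tool_pos: [0.4673, -0.4488, 0.0209]
ee_rot: [0.0, 0.994, -0.108, 0.0]
ft_force: [0.1, 0.1, -0.1]
width: 0.0452
gripper_force: 0.0
time: 3.15
tool_pos: [0.4671, -0.4486, 0.0209]
ee_rot: [0.0, 0.994, -0.108, 0.0]
ft_force: [0.1, -0.3, 0.3]
width: 0.0124
gripper_force: 0.4
t 3.15 pos [ 0.4671 -0.4486  0.0209] hy -102.4 | shift [-0.01  -0.011  0.018] turn z 0.0018 | w 0.0124 F [ 0.1 -0.3  0.3] j [-0.78  0.63  1.65 -0.    0.86  1.  ]
scene mouse top [0.04744025 0.43930633 0.44435586]
```

Width 12.4 mm is the commanded value, so the wall may not be between the pads. I'll look.

Run:
```python
from h import *
p,d=shot('top')
cv2.imwrite('pics/c2.png',cv2.resize(p[185:325,380:520],(560,560),interpolation=2)[:,:,::-1])
```

```text
(no output)
```

View pics/c2.png

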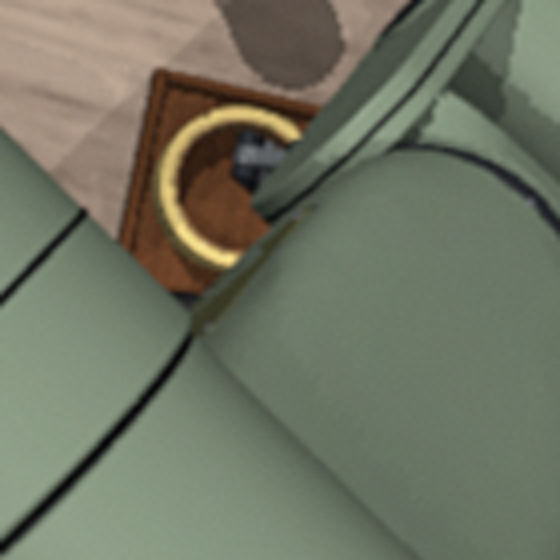

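The tape has not moved, and one finger is inside the ring. The visible wall is only about 12 mm thick, so the pads are likely just touching it. I'll close fully.

```bash
python3 -m creep '{"xyz":[[0,0,0],[0,0,0],[0,0,0],[0,0,0],[0,0,0],[0,0,0],[0,0,0],[0,0,0],[0,0,0],[0,0,0]],"angular":[[0,0,0],[0,0,0],[0,0,0],[0,0,0],[0,0,0],[0,0,0],[0,0,0],[0,0,0],[0,0,0],[0,0,0]],"fingers":[-1,-1,-1,-1,-1,-1,-1,-1,-1,-1]}' 40
```

```text
time: 4.2
tool_pos: [0.4671, -0.4486, 0.0209]
ee_rot: [0.0, 0.994, -0.108, 0.0]
ft_force: [0.2, -0.4, 2.4]
width: 0.009
gripper_force: 39.2
```

```bash
python3 -m creep '{"xyz":[[0,0,-0.1],[0,0,-0.2],[0,0,-0.3],[0,0,-0.4],[0,0,-0.5],[0,0,-0.5],[0,0,-0.5],[0,0,-0.5],[0,0,-0.4],[0,0,-0.2]],"angular":[[0,0,0],[0,0,0],[0,0,0],[0,0,0],[0,0,0],[0,0,0],[0,0,0],[0,0,0],[0,0,0],[0,0,0]],"fingers":[-1,-1,-1,-1,-1,-1,-1,-1,-1,-1]}' 40
python3 - <<'E'
from h import *
p,d=shot('top','lift')
W=cloud('top',d);hsv=cv2.cvtColor(p,cv2.COLOR_RGB2HSV)
m=(W[:,:,2]>.15)&(W[:,:,2]<.3)&(hsv[:,:,0]>18)&(hsv[:,:,0]<32)&(hsv[:,:,1]>60)&(hsv[:,:,2]>110)
m=big(m);Q=W[m];print(m.sum(),Q.min(0),Q.max(0),np.median(Q,0))
A=np.c_[Q[:,:2],np.ones(len(Q))];print('tilt',np.linalg.lstsq(A,Q[:,2],rcond=None)[0])
c=cv2.minEnclosingCircle(np.array(Q[:,:2]*1000,np.float32));print(c)
todo(.491,-.022,.18,-102.7)
E
```

```text
time: 5.2
tool_pos: [0.4676, -0.4491, 0.2044]
ee_rot: [0.002, 0.994, -0.108, 0.002]
ft_force: [0.4, 0.4, -0.5]
width: 0.009
gripper_force: 38.9
359 [ 0.4303095  -0.44309529  0.19760628] [ 0.51922178 -0.3625482   0.29931813] [ 0.4908977  -0.3793469   0.21543671]
tilt [-0.01568761 -0.03661946  0.20872344]
((474.5496520996094, -409.10882568359375), 47.090641021728516)
t 5.25 pos [ 0.4678 -0.4493  0.2051] hy -102.4 | shift [-1.381 -8.449  0.466] turn z 0.0018 | w 0.0093 F [ 0.7 -0.5  0.9] j [-0.78  0.46  1.45 -0.    1.23  1.  ]
```

```bash
python3 -m creep '{"xyz":[[-0.08,-0.45,0],[-0.15,-0.85,0],[-0.15,-0.85,0],[-0.15,-0.85,0],[-0.15,-0.85,0],[-0.15,-0.85,0],[-0.15,-0.85,0],[-0.15,-0.85,0],[-0.14,-0.8,0],[-0.08,-0.44,0]],"angular":[[0,0,0],[0,0,0],[0,0,0],[0,0,0],[0,0,0],[0,0,0],[0,0,0],[0,0,0],[0,0,0],[0,0,0]],"fingers":[-1,-1,-1,-1,-1,-1,-1,-1,-1,-1]}' 40
python3 - <<'E'
from h import *
todo(.484,-.062,.021,-102.4)
E
```

```text
time: 6.25
tool_pos: [0.482, -0.0582, 0.2004]
ee_rot: [-0.0, 0.994, -0.107, -0.001]
ft_force: [0.1, -0.2, -0.8]
width: 0.009
gripper_force: 38.8
t 6.25 pos [ 0.482  -0.0582  0.2004] hy -102.2 | shift [0.062 0.068 3.587] turn z 0.0008 | w 0.009 F [ 0.1 -0.2 -0.8] j [-0.14  0.21  1.83  0.    1.1   1.64]
```

```bash
python3 -m creep '{"xyz":[[0.06,0.07,0.3],[0,0,0.5],[0,0,0.6],[0,0,0.6],[0,0,0.5],[0,0,0.4],[0,0,0.3],[0,0,0.2],[0,0,0.1],[0,0,0.04]],"angular":[[0,0,0],[0,0,0],[0,0,0],[0,0,0],[0,0,0],[0,0,0],[0,0,0],[0,0,0],[0,0,0],[0,0,0]],"fingers":[-1,-1,-1,-1,-1,-1,-1,-1,-1,-1]}' 40
python3 -m creep '{"xyz":[[0,0,0.02],[0,0,0.02],[0,0,0],[0,0,0],[0,0,0],[0,0,0],[0,0,0],[0,0,0],[0,0,0],[0,0,0]],"angular":[[0,0,0],[0,0,0],[0,0,0],[0,0,0],[0,0,0],[0,0,0],[0,0,0],[0,0,0],[0,0,0],[0,0,0]],"fingers":[-1,-1,-1,-1,-1,-1,-1,-1,-1,-1]}' 40
```

```text
time: 7.25
tool_pos: [0.485, -0.065, 0.0235]
ee_rot: [0.0, 0.994, -0.108, -0.0]
ft_force: [0.1, 0.3, -0.7]
width: 0.0089
gripper_force: 38.9
time: 8.25
tool_pos: [0.4851, -0.065, 0.0218]
ee_rot: [0.0, 0.994, -0.108, 0.0]
ft_force: [-0.2, 0.4, -0.5]
width: 0.0089
gripper_force: 38.9
```

```bash
python3 -m creep '{"xyz":[[0,0,0.02],[0,0,0.02],[0,0,0.01],[0,0,0],[0,0,0],[0,0,0],[0,0,0],[0,0,0],[0,0,0],[0,0,0]],"angular":[[0,0,0],[0,0,0],[0,0,0],[0,0,0],[0,0,0],[0,0,0],[0,0,0],[0,0,0],[0,0,0],[0,0,0]],"fingers":[-1,-1,-1,-1,-1,-1,-1,-1,-1,-1]}' 40
```

```text
time: 9.25
tool_pos: [0.4851, -0.065, 0.0193]
ee_rot: [0.0, 0.994, -0.108, 0.0]
ft_force: [0.5, 0.4, -0.7]
width: 0.0092
gripper_force: 38.9
```

```bash
python3 -m creep '{"xyz":[[0,0,0.015],[0,0,0],[0,0,0],[0,0,0],[0,0,0],[0,0,0],[0,0,0],[0,0,0],[0,0,0],[0,0,0]],"angular":[[0,0,0],[0,0,0],[0,0,0],[0,0,0],[0,0,0],[0,0,0],[0,0,0],[0,0,0],[0,0,0],[0,0,0]],"fingers":[-1,-1,-1,-0.7,-0.5,-0.3,-0.1,0.1,0.1,0.1]}' 40
python3 -m creep '{"xyz":[[0,0,-0.1],[0,0,-0.3],[0,0,-0.5],[0,0,-0.5],[0,0,-0.5],[0,0,-0.5],[0,0,-0.5],[0,0,-0.5],[0,0,-0.3],[0,0,-0.1]],"angular":[[0,0,0],[0,0,0],[0,0,0],[0,0,0],[0,0,0],[0,0,0],[0,0,0],[0,0,0],[0,0,0],[0,0,0]],"fingers":[0.1,0.1,0.1,0.1,0.1,0.1,0.1,0.1,0.1,0.1]}' 40
python3 - <<'E'
from h import *
p,d=shot('top','placed1')
z=cloud('top',d)[:,:,2];hsv=cv2.cvtColor(p,cv2.COLOR_RGB2HSV)
m=np.zeros((480,640),bool);m[190:315,380:500]=1;m&=(hsv[:,:,2]<60)&(hsv[:,:,1]<90)&(z>.015)&(z<.06);m=big(m)
c=max(cv2.findContours(m.astype(np.uint8),0,1)[0],key=len)[:,0];print('mouse',m.sum(),*rect(plane('top',c,.025)))
s,ds=shot('scene','scene2');print(todo(.385,-.404,.2,-12.7))
cv2.imwrite('pics/v3.png',np.hstack([p[120:420,150:550],s[120:420,190:590]])[:,:,::-1])
E
```

```text
time: 10.25
tool_pos: [0.4851, -0.065, 0.0185]
ee_rot: [0.0, 0.994, -0.108, 0.0]
ft_force: [-0.4, 0.3, 0.7]
width: 0.0472
gripper_force: 0.0
time: 11.25
tool_pos: [0.4859, -0.0651, 0.2107]
ee_rot: [0.0, 0.994, -0.108, 0.002]
ft_force: [-0.6, -0.3, 0.1]
width: 0.0469
gripper_force: 0.0
mouse 985 [ 384.5 -402.5] [114.6  51.5] 76.8
t 11.35 pos [ 0.4852 -0.065   0.2091] hy -102.4 | shift [-0.505  7.052  0.182] turn z -0.4982 | w 0.047 F [ 0.5 -0.3 -0.6] j [-0.16  0.21  1.81 -0.    1.12  1.63]
None
```

View pics/v3.png

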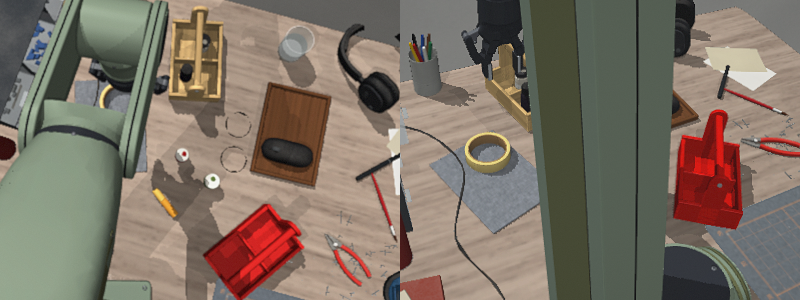

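The tape lies flat on the mat at (488,152) in the crop, and the mouse is alone on the stand at (287,153). Next the mouse.

```bash
python3 -m creep '{"xyz":[[-0.03,0.4,0],[-0.05,0.8,0],[-0.05,0.8,0],[-0.05,0.8,0],[-0.05,0.8,0],[-0.05,0.8,0],[-0.05,0.8,0],[-0.05,0.8,0],[-0.05,0.7,0],[-0.03,0.35,0]],"angular":[[0,0,0],[0,0,0],[0,0,0],[0,0,0],[0,0,0],[0,0,0],[0,0,0],[0,0,0],[0,0,0],[0,0,0]],"fingers":[0.6,0.6,0.6,0.6,0.6,0.6,0.6,0.6,0.6,0.6]}' 40
python3 -m creep '{"xyz":[[0,0,0],[0,0,0],[0,0,0.2],[0,0,0.2],[0,0,0.2],[0,0,0.2],[0,0,0.2],[0,0,0.2],[0,0,0.2],[0,0,0]],"angular":[[0,0,-0.0475],[0,0,-0.0475],[0,0,-0.0475],[0,0,-0.0475],[0,0,-0.0475],[0,0,-0.0475],[0,0,-0.0475],[0,0,-0.0475],[0,0,-0.0475],[0,0,-0.0475]],"fingers":[0.6,0.6,0.6,0.6,0.6,0.6,0.6,0.6,0.6,0.6]}' 40
python3 - <<'E'
from h import *
todo(.387,-.404,.021,-12.8)
s,ds=shot('scene');W=cloud('scene',ds)
print(np.percentile(W[205:250,435:475,2],[50,75,90,95]))
E
```

```text
time: 12.35
tool_pos: [0.3858, -0.4064, 0.207]
ee_rot: [-0.001, 0.994, -0.109, -0.001]
ft_force: [0.1, 0.1, -0.1]
width: 0.0682
gripper_force: 0.0
time: 13.35
tool_pos: [0.3863, -0.4025, 0.1361]
ee_rot: [-0.003, 0.801, 0.598, -0.0]
ft_force: [0.1, -1.0, -0.3]
width: 0.0683
gripper_force: 0.0
t 13.35 pos [ 0.3863 -0.4025  0.1361] hy -16.5 | shift [-0.031  0.032  2.303] turn z -0.0205 | w 0.0683 F [ 0.1 -1.  -0.3] j [-0.83  0.38  1.76  0.    1.01 -0.54]
[0.01509452 0.04638175 0.4442265  0.45315622]
```

```bash
python3 -m creep '{"xyz":[[-0.03,0.03,0.3],[0,0,0.4],[0,0,0.4],[0,0,0.35],[0,0,0.3],[0,0,0.25],[0,0,0.15],[0,0,0.1],[0,0,0.07],[0,0,0.04]],"angular":[[0,0,-0.0205],[0,0,0],[0,0,0],[0,0,0],[0,0,0],[0,0,0],[0,0,0],[0,0,0],[0,0,0],[0,0,0]],"fingers":[0.6,0.6,0.6,0.6,0.6,0.6,0.6,0.6,0.6,0.6]}' 40
python3 -m creep '{"xyz":[[0,0,0],[0,0,0],[0,0,0],[0,0,0],[0,0,0],[0,0,0],[0,0,0],[0,0,0],[0,0,0],[0,0,0]],"angular":[[0,0,0],[0,0,0],[0,0,0],[0,0,0],[0,0,0],[0,0,0],[0,0,0],[0,0,0],[0,0,0],[0,0,0]],"fingers":[0.4,0.2,0,0,-0.2,-0.2,-0.2,-0.2,-0.2,-0.2]}' 35
```

```text
time: 14.4
tool_pos: [0.3883, -0.4064, 0.0206]
ee_rot: [0.0, 0.784, 0.621, 0.0]
ft_force: [-0.4, 0.5, -0.5]
width: 0.0685
gripper_force: 0.0
time: 15.4
tool_pos: [0.3879, -0.4063, 0.0213]
ee_rot: [0.0, 0.784, 0.621, -0.0]
ft_force: [-2.8, 0.3, 5.8]
width: 0.0517
gripper_force: 36.3
```

```bash
python3 -m creep '{"xyz":[[0,0,-0.05],[0,0,-0.1],[0,0,-0.2],[0,0,-0.3],[0,0,-0.4],[0,0,-0.5],[0,0,-0.6],[0,0,-0.6],[0,0,-0.5],[0,0,-0.3]],"angular":[[0,0,0],[0,0,0],[0,0,0],[0,0,0],[0,0,0],[0,0,0],[0,0,0],[0,0,0],[0,0,0],[0,0,0]],"fingers":[-0.2,-0.2,-0.2,-0.2,-0.2,-0.2,-0.2,-0.2,-0.2,-0.2]}' 35
python3 - <<'E'
from h import *
p,d=shot('top')
W=cloud('top',d)
s,_=shot('scene')
cv2.imwrite('pics/v4.png',np.hstack([p[140:440,250:650],s[100:400,190:590]])[:,:,::-1])
todo(.386,-.007,.2,3.3)
E
```

```text
time: 16.4
tool_pos: [0.3888, -0.4069, 0.2012]
ee_rot: [0.002, 0.784, 0.621, 0.0]
ft_force: [-0.5, -0.2, -1.2]
width: 0.0513
gripper_force: 36.5
t 16.5 pos [ 0.3892 -0.4073  0.2012] hy -13.2 | shift [ 7.781 -1.887 -0.014] turn z -0.0915 | w 0.0519 F [-0.3 -1.3 -1.5] j [-0.83  0.33  1.66  0.    1.15 -0.6 ]
```

View pics/v4.png

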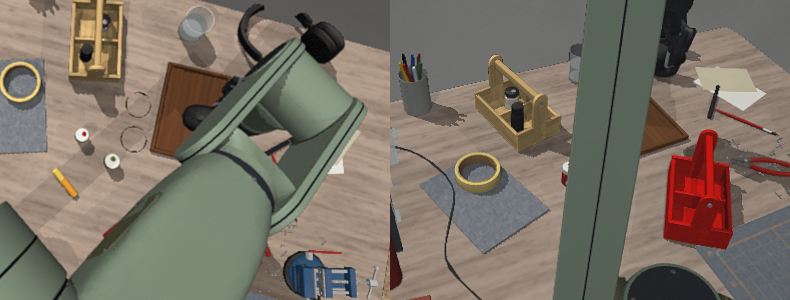

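The mouse is lifted off the stand, at (197,117) under the arm in the left half. The tape ring is flat on the mat at (478,171) in the right half. Carrying the mouse over.

```bash
python3 -m creep '{"xyz":[[0.4,-0.1,0],[0.8,-0.19,0],[0.88,-0.22,0],[0.88,-0.22,0],[0.88,-0.22,0],[0.88,-0.22,0],[0.88,-0.22,0],[0.88,-0.22,0],[0.8,-0.19,0],[0.5,-0.13,0]],"angular":[[0,0,0],[0,0,0],[0,0,0],[0,0,0],[0,0,0],[0,0,0],[0,0,0],[0,0,0],[0,0,0],[0,0,0]],"fingers":[-0.2,-0.2,-0.2,-0.2,-0.2,-0.2,-0.2,-0.2,-0.2,-0.2]}' 35
python3 -m creep '{"xyz":[[0,0,0],[0,0,0],[0,0,0],[0,0,0.3],[0,0,0.4],[0,0,0.4],[0,0,0.4],[0,0,0.4],[0,0,0.3],[0,0,0.2]],"angular":[[0,0,-0.03],[0,0,-0.03],[0,0,-0.03],[0,0,0],[0,0,0],[0,0,0],[0,0,0],[0,0,0],[0,0,0],[0,0,0]],"fingers":[-0.2,-0.2,-0.2,-0.2,-0.2,-0.2,-0.2,-0.2,-0.2,-0.2]}' 35
python3 - <<'E'
from h import *
todo(.384,-.007,.0205,3.3)
E
```

```text
time: 17.5
tool_pos: [0.3817, -0.0031, 0.1974]
ee_rot: [-0.001, 0.783, 0.622, -0.0]
ft_force: [0.1, -0.1, -0.3]
width: 0.0515
gripper_force: 36.5
time: 18.5
tool_pos: [0.3815, -0.0054, 0.0765]
ee_rot: [-0.001, 0.688, 0.726, -0.001]
ft_force: [0.3, 0.8, -0.5]
width: 0.0518
gripper_force: 36.5
t 18.5 pos [ 0.3815 -0.0054  0.0765] hy 3.0 | shift [-0.034  0.051  1.119] turn z -0.0015 | w 0.0518 F [ 0.3  0.8 -0.5] j [-0.04  0.22  2.21 -0.    0.71 -0.1 ]
```

```bash
python3 -m creep '{"xyz":[[-0.03,0.05,0.2],[0,0,0.25],[0,0,0.25],[0,0,0.2],[0,0,0.1],[0,0,0.04],[0,0,0.03],[0,0,0.02],[0,0,0.01],[0,0,0]],"angular":[[0,0,0],[0,0,0],[0,0,0],[0,0,0],[0,0,0],[0,0,0],[0,0,0],[0,0,0],[0,0,0],[0,0,0]],"fingers":[-0.2,-0.2,-0.2,-0.2,-0.2,-0.2,-0.2,-0.2,-0.2,-0.2]}' 35
python3 -m creep '{"xyz":[[0,0,0.01],[0,0,0.01],[0,0,0],[0,0,0],[0,0,0],[0,0,0],[0,0,0],[0,0,0],[0,0,0],[0,0,0]],"angular":[[0,0,0],[0,0,0],[0,0,0],[0,0,0],[0,0,0],[0,0,0],[0,0,0],[0,0,0],[0,0,0],[0,0,0]],"fingers":[-0.2,-0.2,-0.2,-0.2,-0.2,-0.2,-0.2,-0.2,-0.2,-0.2]}' 35
```

```text
time: 19.5
tool_pos: [0.3856, -0.0069, 0.0232]
ee_rot: [0.0, 0.688, 0.725, 0.0]
ft_force: [-0.1, 0.8, -1.9]
width: 0.0519
gripper_force: 36.5
time: 20.5
tool_pos: [0.3854, -0.0069, 0.022]
ee_rot: [0.0, 0.688, 0.725, -0.0]
ft_force: [0.6, 0.1, -1.7]
width: 0.0513
gripper_force: 36.5
```

```bash
python3 -m creep '{"xyz":[[0,0,0.02],[0,0,0.02],[0,0,0.01],[0,0,0],[0,0,0],[0,0,0],[0,0,0],[0,0,0],[0,0,0],[0,0,0]],"angular":[[0,0,0],[0,0,0],[0,0,0],[0,0,0],[0,0,0],[0,0,0],[0,0,0],[0,0,0],[0,0,0],[0,0,0]],"fingers":[-0.2,-0.2,-0.2,-0.2,-0.2,-0.2,-0.2,-0.2,-0.2,-0.2]}' 35
```

```text
time: 21.5
tool_pos: [0.3855, -0.0069, 0.0196]
ee_rot: [0.0, 0.688, 0.726, 0.0]
ft_force: [0.2, -0.1, -1.1]
width: 0.0515
gripper_force: 36.5
```

```bash
python3 -m creep '{"xyz":[[0,0,0.015],[0,0,0],[0,0,0],[0,0,0],[0,0,0],[0,0,0],[0,0,0],[0,0,0],[0,0,0],[0,0,0]],"angular":[[0,0,0],[0,0,0],[0,0,0],[0,0,0],[0,0,0],[0,0,0],[0,0,0],[0,0,0],[0,0,0],[0,0,0]],"fingers":[-0.2,-0.2,-0.2,0.22,0.26,0.3,0.4,0.5,0.6,0.6]}' 35
python3 -m creep '{"xyz":[[0,0,-0.1],[0,0,-0.3],[0,0,-0.5],[0,0,-0.6],[0,0,-0.6],[0,0,-0.6],[0,0,-0.6],[0,0,-0.6],[0,0,-0.3],[0,0,-0.1]],"angular":[[0,0,0],[0,0,0],[0,0,0],[0,0,0],[0,0,0],[0,0,0],[0,0,0],[0,0,0],[0,0,0],[0,0,0]],"fingers":[0.6,0.6,0.6,0.6,0.6,0.6,0.6,0.6,0.6,0.6]}' 35
python3 - <<'E'
from h import *
todo(.590,-.195,.23,-92.2)
E
```

```text
time: 22.5
tool_pos: [0.3854, -0.0069, 0.0187]
ee_rot: [-0.0, 0.688, 0.725, -0.0]
ft_force: [-0.5, -1.0, -0.3]
width: 0.0681
gripper_force: 0.0
time: 23.5
tool_pos: [0.3861, -0.0069, 0.2358]
ee_rot: [0.002, 0.688, 0.725, 0.001]
ft_force: [0.6, 0.1, -0.5]
width: 0.0683
gripper_force: 0.0
t 23.5 pos [ 0.3861 -0.0069  0.2358] hy 3.0 | shift [-3.971  3.873  0.134] turn z 0.529 | w 0.0683 F [ 0.6  0.1 -0.5] j [-0.05  0.02  1.96 -0.    1.16 -0.1 ]
```

```bash
python3 -m creep '{"xyz":[[-0.2,0.2,0],[-0.4,0.39,0],[-0.45,0.43,0],[-0.45,0.44,0],[-0.45,0.44,0],[-0.45,0.44,0],[-0.45,0.44,0],[-0.45,0.44,0],[-0.42,0.4,0],[-0.25,0.25,0]],"angular":[[0,0,0],[0,0,0],[0,0,0],[0,0,0],[0,0,0],[0,0,0],[0,0,0],[0,0,0],[0,0,0],[0,0,0]],"fingers":[0,0,0,0,0,0,0,0,0,0]}' 40
python3 -m creep '{"xyz":[[0,0,0],[0,0,0],[0,0,0],[0,0,0],[0,0,0],[0,0,0],[0,0,0],[0,0,0],[0,0,0],[0,0,0]],"angular":[[0,0,0.0475],[0,0,0.0475],[0,0,0.0475],[0,0,0.0475],[0,0,0.0475],[0,0,0.0475],[0,0,0.0475],[0,0,0.0475],[0,0,0.0475],[0,0,0.0475]],"fingers":[0,0,0,0,0,0,0,0,0,0]}' 40
python3 - <<'E'
from h import *
todo(.590,-.195,.104,-92.2)
p,d=shot('top');s,ds=shot('scene')
cv2.imwrite('pics/v5.png',np.hstack([p[120:420,150:550],s[120:420,190:590]])[:,:,::-1])
z=cloud('top',d)[:,:,2];hsv=cv2.cvtColor(p,cv2.COLOR_RGB2HSV)
m=np.zeros((480,640),np.uint8);m[180:325,380:510]=((hsv[:,:,2]<130)&(hsv[:,:,1]>110)&(hsv[:,:,0]<14))[180:325,380:510]
m=big(cv2.morphologyEx(m,cv2.MORPH_OPEN,np.ones((5,5))))
c=max(cv2.findContours(m.astype(np.uint8),0,1)[0],key=len)[:,0];print('stand',m.sum(),*rect(plane('top',c,.014)))
E
```

```text
time: 24.5
tool_pos: [0.5902, -0.1973, 0.2311]
ee_rot: [-0.001, 0.689, 0.725, -0.001]
ft_force: [-0.2, -0.7, 0.3]
width: 0.0426
gripper_force: 0.0
time: 25.5
tool_pos: [0.5889, -0.1957, 0.2315]
ee_rot: [-0.0, 0.998, 0.062, -0.002]
ft_force: [-0.1, -0.1, 0.3]
width: 0.0428
gripper_force: 0.0
t 25.5 pos [ 0.5889 -0.1957  0.2315] hy -82.8 | shift [ 0.032 -0.009  2.549] turn z 0.052 | w 0.0428 F [-0.1 -0.1  0.3] j [-0.34  0.4   1.47 -0.    1.28  1.11]
stand 5801 [ 429.3 -416. ] [147.1 210.3] 77.1
```

View pics/v5.png

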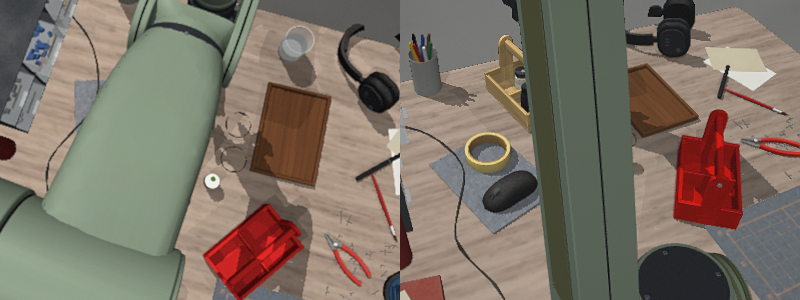

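Mouse (510,190) and tape (488,152) both lie flat on the mat in the right half of the crop, and the stand is empty. Now the caddy handle.

```bash
python3 -m creep '{"xyz":[[0.03,0,0],[0,0,0.1],[0,0,0.4],[0,0,0.4],[0,0,0.4],[0,0,0.4],[0,0,0.4],[0,0,0.25],[0,0,0.13],[0,0,0.07]],"angular":[[0,0,0.026],[0,0,0.026],[0,0,0],[0,0,0],[0,0,0],[0,0,0],[0,0,0],[0,0,0],[0,0,0],[0,0,0]],"fingers":[0,0,0,0,0,0,0,0,0,0]}' 70
python3 - <<'E'
from h import *
todo(.590,-.195,.104,-92.2)
W=cloud('top',np.load('top.npz')['d']);Q=W[225:285,425:455];print('floor top',np.percentile(Q[...,2],[10,50,90]))
W=cloud('scene',np.load('scene.npz')['d']);Q=W[195:240,430:470];print('floor scene',np.percentile(Q[...,2],[10,50,90]))
E
```

```text
time: 26.6
tool_pos: [0.5906, -0.1949, 0.1055]
ee_rot: [-0.0, 1.0, -0.016, -0.0]
ft_force: [0.6, -0.3, -0.2]
width: 0.0426
gripper_force: 0.0
t 26.6 pos [ 0.5906 -0.1949  0.1055] hy -91.8 | shift [-0.011  0.003  0.031] turn z 0.0023 | w 0.0426 F [ 0.6 -0.3 -0.2] j [-0.34  0.5   1.64 -0.    1.    1.26]
floor top [0.00529083 0.00764643 0.01013507]
floor scene [0.00179234 0.00582469 0.00867835]
```

```bash
python3 -m creep '{"xyz":[[0,0,0.03],[0,0,0],[0,0,0],[0,0,0],[0,0,0],[0,0,0],[0,0,0],[0,0,0],[0,0,0],[0,0,0]],"angular":[[0,0,0.002],[0,0,0],[0,0,0],[0,0,0],[0,0,0],[0,0,0],[0,0,0],[0,0,0],[0,0,0],[0,0,0]],"fingers":[-0.2,-0.3,-0.4,-0.5,-0.6,-0.7,-0.8,-1,-1,-1]}' 70
python3 -m creep '{"xyz":[[0,0,-0.03],[0,0,-0.06],[0,0,-0.06],[0,0,-0.08],[0,0,-0.1],[0,0,-0.1],[0,0,-0.1],[0,0,-0.06],[0,0,-0.04],[0,0,-0.02]],"angular":[[0,0,0],[0,0,0],[0,0,0],[0,0,0],[0,0,0],[0,0,0],[0,0,0],[0,0,0],[0,0,0],[0,0,0]],"fingers":[-1,-1,-1,-1,-1,-1,-1,-1,-1,-1]}' 70
python3 - <<'E'
from h import *
s=sense();print(s['wrist_torque'])
todo(.4293,-.4157,.2,-102.8)
E
```

```text
time: 27.6
tool_pos: [0.5908, -0.1951, 0.1052]
ee_rot: [0.0, 1.0, -0.019, 0.0]
ft_force: [0.1, -2.7, 3.0]
width: 0.0125
gripper_force: 68.7
time: 28.6
tool_pos: [0.5906, -0.1947, 0.1376]
ee_rot: [0.0, 1.0, -0.019, 0.0]
ft_force: [-0.5, -0.8, -3.8]
width: 0.0128
gripper_force: 68.2
[-0.02805702 -0.01016563 -0.01725881]
t 28.6 pos [ 0.5906 -0.1947  0.1376] hy -92.2 | shift [-3.055  4.54  -1.249] turn z 0.0589 | w 0.0128 F [-0.5 -0.8 -3.8] j [-0.34  0.47  1.6  -0.    1.07  1.27]
```

```bash
python3 -m creep '{"xyz":[[0,0,-0.05],[0,0,-0.1],[0,0,-0.15],[0,0,-0.18],[0,0,-0.18],[0,0,-0.18],[0,0,-0.15],[0,0,-0.13],[0,0,-0.08],[0,0,-0.04]],"angular":[[0,0,0.002],[0,0,0.004],[0,0,0.006],[0,0,0.008],[0,0,0.009],[0,0,0.009],[0,0,0.008],[0,0,0.006],[0,0,0.004],[0,0,0.003]],"fingers":[-1,-1,-1,-1,-1,-1,-1,-1,-1,-1]}' 70
python3 - <<'E'
from h import *
todo(.4293,-.4157,.2,-102.8)
E
```

```text
time: 29.6
tool_pos: [0.5907, -0.1947, 0.1997]
ee_rot: [0.0, 0.994, -0.112, 0.0]
ft_force: [0.2, -0.2, -3.6]
width: 0.0133
gripper_force: 68.2
t 29.6 pos [ 0.5907 -0.1947  0.1997] hy -102.9 | shift [-2.163e+00  5.027e+00 -5.000e-03] turn z -0.0004 | w 0.0133 F [ 0.2 -0.2 -3.6] j [-0.34  0.42  1.52 -0.    1.2   1.46]
```

```bash
python3 -m creep '{"xyz":[[-0.02,0.05,0],[-0.04,0.1,0],[-0.06,0.15,0],[-0.09,0.2,0],[-0.11,0.25,0],[-0.13,0.3,0],[-0.15,0.35,0],[-0.15,0.35,0],[-0.15,0.35,0],[-0.15,0.35,0]],"angular":[[0,0,0],[0,0,0],[0,0,0],[0,0,0],[0,0,0],[0,0,0],[0,0,0],[0,0,0],[0,0,0],[0,0,0]],"fingers":[-1,-1,-1,-1,-1,-1,-1,-1,-1,-1]}' 70
python3 -m creep '{"xyz":[[-0.15,0.35,0],[-0.15,0.35,0],[-0.15,0.35,0],[-0.15,0.35,0],[-0.13,0.3,0],[-0.11,0.25,0],[-0.09,0.2,0],[-0.06,0.15,0],[-0.04,0.1,0],[-0.02,0.05,0]],"angular":[[0,0,0],[0,0,0],[0,0,0],[0,0,0],[0,0,0],[0,0,0],[0,0,0],[0,0,0],[0,0,0],[0,0,0]],"fingers":[-1,-1,-1,-1,-1,-1,-1,-1,-1,-1]}' 70
python3 - <<'E'
from h import *
todo(.4293,-.4157,.15,-102.8)
E
```

```text
time: 30.6
tool_pos: [0.5108, -0.304, 0.1994]
ee_rot: [0.0, 0.994, -0.112, -0.0]
ft_force: [0.2, -0.2, -3.7]
width: 0.0133
gripper_force: 68.2
time: 31.6
tool_pos: [0.4338, -0.4105, 0.1993]
ee_rot: [-0.0, 0.994, -0.112, 0.0]
ft_force: [-0.1, 0.6, -3.8]
width: 0.0128
gripper_force: 68.2
t 31.6 pos [ 0.4338 -0.4105  0.1993] hy -102.8 | shift [-0.065  0.121  0.986] turn z -0.0001 | w 0.0128 F [-0.1  0.6 -3.8] j [-0.78  0.38  1.58  0.    1.18  1.02]
```

```bash
python3 -m creep '{"xyz":[[-0.03,0.06,0.05],[-0.04,0.06,0.1],[0,0,0.15],[0,0,0.18],[0,0,0.18],[0,0,0.18],[0,0,0.18],[0,0,0.15],[0,0,0.08],[0,0,0.04]],"angular":[[0,0,0],[0,0,0],[0,0,0],[0,0,0],[0,0,0],[0,0,0],[0,0,0],[0,0,0],[0,0,0],[0,0,0]],"fingers":[-1,-1,-1,-1,-1,-1,-1,-1,-1,-1]}' 70
python3 - <<'E'
from h import *
todo(.4293,-.4157,.111,-102.8)
p,d=shot('top');s,ds=shot('scene')
a=cv2.resize(p[185:325,380:520],(400,400),interpolation=2);b=cv2.resize(s[150:290,370:510],(400,400),interpolation=2)
cv2.imwrite('pics/v6.png',np.hstack([a,b])[:,:,::-1])
E
```

```text
time: 32.6
tool_pos: [0.4291, -0.4153, 0.1343]
ee_rot: [-0.0, 0.994, -0.112, -0.0]
ft_force: [0.1, 0.3, -3.6]
width: 0.0126
gripper_force: 68.3
t 32.6 pos [ 0.4291 -0.4153  0.1343] hy -102.8 | shift [0.006 0.007 0.466] turn z -0.0001 | w 0.0126 F [ 0.1  0.3 -3.6] j [-0.79  0.44  1.67 -0.    1.04  1.01]
```

View pics/v6.png

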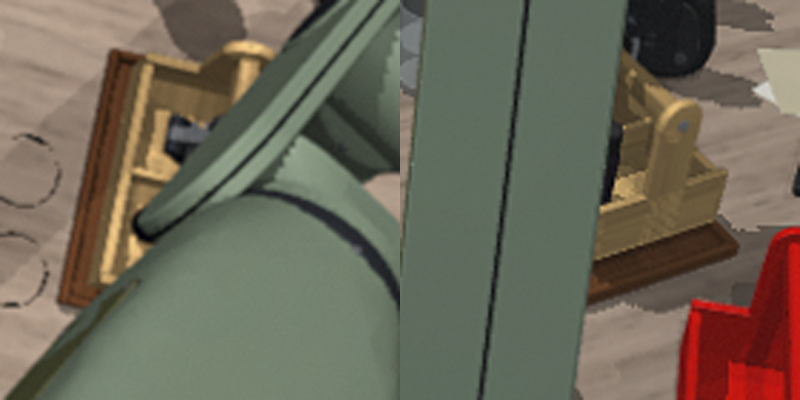

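The caddy is level above the stand, with its long wall parallel to the stand rim in the left crop. A numeric check of the visible corner follows.

Run:
```python
from h import *
print(plane('top',[[429.7,204.3]],.074),'exp .5298 -.379'); print(plane('top',[[418.5,202.5]],.014),'exp .549 -.367')
z=np.load('top.npz');p=z['p'];W=cloud('top',z['d']);hsv=cv2.cvtColor(p,cv2.COLOR_RGB2HSV)
c=np.array([.4293,-.4157]);a=np.radians(-12.8);u=np.array([np.cos(a),np.sin(a)]);v=np.array([-u[1],u[0]])
Q=W[190:300,395:460].reshape(-1,3);L=np.c_[(Q[:,:2]-c)@u,(Q[:,:2]-c)@v,Q[:,2]]
w=L[(abs(L[:,2]-.074)<.008)]
for lo,hi in((-.07,-.03),(-.03,0.01),(.01,.04),(.04,.08)):
    t=w[(w[:,0]>lo)&(w[:,0]<hi)&(w[:,1]>.04)&(w[:,1]<.075)]; print('side wall',lo,len(t),t[:,1].min() if len(t) else 0,t[:,1].max() if len(t) else 0)
t=w[(w[:,1]>.02)&(w[:,1]<.05)&(w[:,0]>.07)];print('end wall',len(t),t[:,0].min(),t[:,0].max(),'z',np.median(t[:,2]))
```

```text
[[ 0.5274925  -0.37777714  0.074     ]] exp .5298 -.379
[[ 0.54575879 -0.36755855  0.014     ]] exp .549 -.367
side wall -0.07 83 0.05000497888430072 0.05890916827098786
side wall -0.03 93 0.04091881277797392 0.05861389958498601
side wall 0.01 59 0.05035999288454411 0.05865574721593088
side wall 0.04 83 0.049977124556689005 0.05902257910814979
end wall 63 0.08011815940644712 0.08953115411456566 z 0.0787469208077416
```

Within about 1 mm, and parallel. Lowering.

```bash
python3 -m creep '{"xyz":[[0,0,0.03],[0,0,0.06],[0,0,0.07],[0,0,0.07],[0,0,0.06],[0,0,0.05],[0,0,0.04],[0,0,0.03],[0,0,0.02],[0,0,0.01]],"angular":[[0,0,0],[0,0,0],[0,0,0],[0,0,0],[0,0,0],[0,0,0],[0,0,0],[0,0,0],[0,0,0],[0,0,0]],"fingers":[-1,-1,-1,-1,-1,-1,-1,-1,-1,-1]}' 70
python3 -m creep '{"xyz":[[0,0,0.01],[0,0,0.01],[0,0,0],[0,0,0],[0,0,0],[0,0,0],[0,0,0],[0,0,0],[0,0,0],[0,0,0]],"angular":[[0,0,0],[0,0,0],[0,0,0],[0,0,0],[0,0,0],[0,0,0],[0,0,0],[0,0,0],[0,0,0],[0,0,0]],"fingers":[-1,-1,-1,-1,-1,-1,-1,-1,-1,-1]}' 70
```

```text
time: 33.7
tool_pos: [0.4292, -0.4154, 0.1128]
ee_rot: [0.0, 0.994, -0.112, 0.0]
ft_force: [-0.5, 0.4, -3.3]
width: 0.0127
gripper_force: 68.3
time: 34.7
tool_pos: [0.4291, -0.4154, 0.1119]
ee_rot: [0.0, 0.994, -0.112, 0.0]
ft_force: [-0.7, 0.4, -3.1]
width: 0.0131
gripper_force: 68.3
```

```bash
python3 -m creep '{"xyz":[[0,0,0.01],[0,0,0.01],[0,0,0],[0,0,0],[0,0,0],[0,0,0],[0,0,0],[0,0,0],[0,0,0],[0,0,0]],"angular":[[0,0,0],[0,0,0],[0,0,0],[0,0,0],[0,0,0],[0,0,0],[0,0,0],[0,0,0],[0,0,0],[0,0,0]],"fingers":[-1,-1,-1,-1,-1,-1,-1,-1,-1,-1]}' 70
```

```text
time: 35.7
tool_pos: [0.4291, -0.4156, 0.1111]
ee_rot: [0.0, 0.994, -0.112, 0.0]
ft_force: [-2.1, -1.4, 2.4]
width: 0.0128
gripper_force: 69.2
```

Contact: the force flipped from −3.1 to +2.4 N. Releasing and rising clear.

```bash
python3 -m creep '{"xyz":[[0,0,0],[0,0,0],[0,0,0],[0,0,0],[0,0,0],[0,0,0],[0,0,0],[0,0,0],[0,0,0],[0,0,0]],"angular":[[0,0,0],[0,0,0],[0,0,0],[0,0,0],[0,0,0],[0,0,0],[0,0,0],[0,0,0],[0,0,0],[0,0,0]],"fingers":[-0.8,-0.6,-0.5,-0.4,-0.3,-0.2,-0.1,0,0,0]}' 70
python3 -m creep '{"xyz":[[0,0,-0.1],[0,0,-0.2],[0,0,-0.3],[0,0,-0.4],[0,0,-0.5],[0,0,-0.5],[0,0,-0.4],[0,0,-0.2],[0,0,0],[0,0,0]],"angular":[[0,0,0],[0,0,0],[0,0,0],[0,0,0],[0,0,0],[0,0,0],[0,0,0],[0,0,0],[0,0,0],[0,0,0]],"fingers":[0,0,0,0,0,0,0,0,0,0]}' 70
python3 -m creep '{"xyz":[[0,0.4,0],[0,0.6,0],[0,0.6,0],[0,0.6,0],[0,0.6,0],[0,0.6,0],[0,0.4,0],[0,0.2,0],[0,0,0],[0,0,0]],"angular":[[0,0,0],[0,0,0],[0,0,0],[0,0,0],[0,0,0],[0,0,0],[0,0,0],[0,0,0],[0,0,0],[0,0,0]],"fingers":[0,0,0,0,0,0,0,0,0,0]}' 70
python3 - <<'E'
from h import *
p,d=shot('top');s,ds=shot('scene')
cv2.imwrite('pics/v7.png',np.hstack([p[100:400,180:580],s[120:420,190:590]])[:,:,::-1])
W=cloud('top',d)
c=np.array([.4293,-.4157]);a=np.radians(-12.8);u=np.array([np.cos(a),np.sin(a)]);v=np.array([-u[1],u[0]])
Q=W[180:330,380:510].reshape(-1,3);L=np.c_[(Q[:,:2]-c)@u,(Q[:,:2]-c)@v,Q[:,2]]
w=L[(abs(L[:,2]-.051)<.007)&(abs(L[:,1])<.075)&(abs(L[:,0])<.11)];print(rect(w),np.median(w[:,2]))
E
```

```text
time: 36.7
tool_pos: [0.4291, -0.4154, 0.1109]
ee_rot: [0.0, 0.994, -0.112, 0.0]
ft_force: [-0.8, 0.4, 0.5]
width: 0.0429
gripper_force: 0.0
time: 37.7
tool_pos: [0.4288, -0.4151, 0.2403]
ee_rot: [-0.0, 0.994, -0.112, -0.0]
ft_force: [0.1, -0.2, -0.4]
width: 0.0426
gripper_force: 0.0
time: 38.7
tool_pos: [0.3847, -0.6099, 0.2401]
ee_rot: [-0.001, 0.994, -0.112, -0.0]
ft_force: [0.0, 0.7, -0.1]
width: 0.0427
gripper_force: 0.0
(array([-0.2,  0.3]), array([116.9, 180.3]), 89.9) 0.051914143122489376
```

View pics/v7.png

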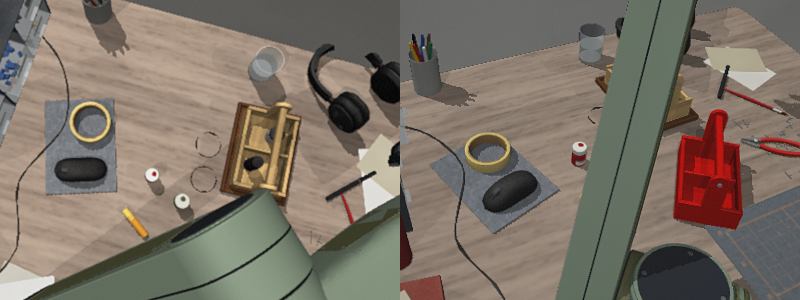

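The caddy sits inside the stand at (263,152) in the left crop, centred to within 0.5 mm, and both bottle and pot are upright. The tape (90,122) and mouse (80,168) lie flat on the mat, and the bystanders are where they were.

```bash
python3 -c "
from workcell import finish_job
print(finish_job())"
```

```text
the job is handed in; nothing more can be done
None
```

The job is handed in with no verdict returned: the last camera check showed the mouse and tape flat on the mat, the caddy level and centred in the stand to within 0.5 mm with its bottle and pot standing, and the bystanders in place, at 38.7 s of the 72 s limit.

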